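# Walk the tube block round and square it to the fence

### The job

The heavy aluminium tube block on the bench stands turned with a short end more or less towards the low stop fence. Without lifting it off the bench, walk it round by pushing now at one corner, now at another with the fingertips until one of its long sides faces the fence, keeping it clear of the fence while it is still skewed, then push it home so that this long side lies flat against the fence and neither end of the block sticks out past the ends of the fence. Do not disturb the small things standing round about, and end with the hand clear.

Things in the scene. Friction and masses are not known exactly. Their poses are not given: they have to be found in the camera images.
- tube_block: loose rectangular aluminium tube block with 3 x 5 round blind holes (13 mm) in its top; 86 mm along its own x, 120 mm along its own y, 45 mm high; about 0.95 kg, too wide for most grippers and slides on the bench with dry friction when pushed (about 4 to 7 N at its middle). Origin at the centre of its underside. Its two long sides (120 mm) look along its own +x and -x and are alike: either may go to the fence. Its short ends look along +y and -y.
- fence: stop fence: aluminium angle fixed to the bench, upright wall 190 mm long, 30 mm high and 10 mm thick with a low 5 mm foot with screws behind it (26 mm deep in all). Origin at bench level at the middle of its flat working face; its x axis points from the working face away from the block's side (so the block stands on its -x side), y along the face. Pressed home, the block's centre lies 43 mm from this face.
- heater_right (a point): near right-hand foot corner of the blue block heater that stands at the left of the work, at bench level; its upright front face (with a dial that sticks out 12 mm) runs from here to heater_left; heater 137 mm high; keep the hand clear
- heater_left (a point): near left-hand foot corner of the same block heater, at bench level
- photometer_left (a point): near left-hand foot corner of the blue and white photometer that stands at the right of the work, at bench level; its left side runs from here to photometer_back; 135 mm high; keep the hand clear
- photometer_back (a point): far left-hand foot corner of the same photometer, at bench level
- vial: small capped glass vial, 22 mm across, 45 mm high, standing behind the fence; origin at the centre of its underside; leave alone
- crucible: white porcelain crucible with lid, 43 mm across, 46 mm high, standing behind the fence; origin at the centre of its underside; leave alone
- stopper: red-brown rubber stopper, 23 mm across, 22 mm high, to the left of the work; origin at the centre of its underside; leave alone
- weigh_boat: white square weighing boat, 64 mm wide, 11 mm high, to the left of the work; origin at the centre of its underside; leave alone
- petri: covered petri dish, 61 mm across, 14 mm high, to the left of the work; origin at the centre of its underside; leave alone

How it is judged:
By the outcome, as a careful person would: the job done as asked, in the order asked, and still so for the second after the job is handed in, with the robot touching nothing.
It also fails if it takes over 61 s, if anything falls off the work surface, if the arm or the gripper's body presses on something with over 40 N, if the wrist force passes 120 N, or if a joint passes its speed limit or range.

### The arm

A 6-joint arm with a two-finger parallel gripper is mounted at the origin on a cart in front of the work surface, level with it; the furniture and walls round the work are solid. World frame = base frame: x ahead of the robot, y to its left, z up, the work surface at z = 0. Lengths are in mm, angles in degrees, forces in N, time in s.
With the tool pointing down it reaches from about 350 to 850 mm from the base axis. Payload 8.1 kg.
Tool frame: the origin (TCP) lies between the finger pads; the fingertips stand 8 mm ahead of it and the grasp point (between the pads) lies 11 mm behind it (r.tip_extent is the distance from the TCP to the fingertips, in mm); z points along the fingers, y is the direction in which the jaws open and shut (so a half turn about z gives the same grasp; the last joint's range is limited). The gripper opens to 85 mm and grips with 20 to 120 N. Pads are 22 mm wide; open, the fingers measure 114 mm over their backs; the gripper's body (76 mm by 85 mm) begins 54 mm behind the grasp point. The pads swing forward as they close: fully open they stand 13 mm farther back than shut.
Start: joints at [68.102, 7.471, 85.268, -0, 87.261, -4.893], TCP at [175.455, 573.778, 239.292] pointing down, gripper open.
Joint ranges: [-169.43, 169.43], [-51.17, 129.36], [1.28, 143.12], [-76.62, 256.62], [0, 156.53], [-152.29, 152.29]. Speed limits (degrees/s): [136.94, 136.94, 159.86, 180, 180, 180].

### API

Orientations are given as [roll, pitch, yaw] about the fixed x, y, z axes, in that order (R = Rz(yaw) Ry(pitch) Rx(roll)).
In Python, from bench import sensors, viewer, hand_in, r gives the robot as it stands. The module is installed in compiled form; this text tells all that it offers.
- The arm moves only by the tool move_arm, never from a script. Its argument "rows" is a list that holds one entry, the list of rows, each a list of 6 numbers: the shift along the tool's x, y, z in m, then the turn, a rotation vector about the tool's x, y, z in degrees. In form: [[[tx, ty, tz, rx, ry, rz], ...]]. A call has 1 to 20 rows; each row is the pose to reach, as a shift and turn from the pose commanded when the call began, along the tool's axes at that moment; what a row does not reach only later rows make up. A row lasts 1/10 s, in which the tool goes at most 50 mm and 8.59 degrees, less where a joint would pass 70% of its speed; a pose out of reach is approached as far as the arm can. A call with a gripper value outside its range is refused whole. "grip" is the opening, from 0 (shut) to 1 (fully open), set as the call begins (left out, the last holds). The fingers move at their own pace and stop on an object; "newtons" is the grip in N (left out, the last holds). Time passes only in rows, so rows that repeat a pose let the fingers close. It gives the time, the measured TCP pose, the force and the opening at its end, in the units of the state.
- sensors.sense(): the state, without advancing time (a new reading comes with each control period).
- viewer.snapshot(name): name is "scene" or "top"; returns a dict with "color" (480x640x3 uint8, red, green, blue), "camera_matrix" (3x3 intrinsics, pixels), "R" (3x3) and "t" (3): a world point X has camera coordinates R X + t. Camera axes: x right, y down, z forward; pixel columns grow to the right and rows downward; lengths in mm; the calibration is good to about 2 mm. A picture is of the moment at which its call begins. There is no depth.
- hand_in(): hands the job in, once; it reports no verdict.
The state is a dict: "time": time; "joint_pos": joint angles; "qd": joint speeds; "joint_efforts": joint torques, N m; "tool_pos": TCP position; "tcp_rot": TCP orientation; "ft_force": force on the tool from outside, world axes, zero at the start; "wrist_torque": the same for the moment, N m; "finger_gap": finger opening in mm.
Only numpy, scipy, OpenCV 4.12 (cv2) and the standard library are available. Lean on these libraries where they do the work, as an engineer would, in place of code of your own. Each camera call takes 0.05 s, during which the arm holds its last target.

## Working session

There is one attempt and no reset: what is moved stays moved. The work goes in short steps, Python scripts to look and compute and a tool call to move; the robot and the scene stay as the last step left them, time stands still between calls to the robot, and variables do not carry over. Pictures are saved under pics/ and viewed, and the job is handed in when it is done.

Besides the shell and the picture viewer there is one more tool, called after ">>>" as a command line: name --argument value ..., lists and objects as JSON in quotes. move_arm: Moves the arm, as the interface text tells. Its arguments: {"type":"object","properties":{"rows":{"type":"array","items":{"type":"array","items":{"type":"array","items":{"type":"number"}}}},"grip":{"type":"number"},"newtons":{"type":"number"}},"required":["rows"]}

```bash
mkdir -p pics
cat > h.py <<'E'
from bench import sensors, viewer, hand_in, r
import numpy as np, cv2
def snap(n,f):
    s=viewer.snapshot(n); cv2.imwrite('pics/'+f,s['color'][:,:,::-1]); return s
def ray(s,u,v,z):
    K=np.array(s['camera_matrix']);R=np.array(s['R']);t=np.array(s['t'])
    d=R.T@np.linalg.solve(K,[u,v,1]); c=-R.T@t
    return c+d*(z-c[2])/d[2]
def proj(s,X):
    p=np.array(s['camera_matrix'])@(np.array(s['R'])@np.array(X,float)+np.array(s['t'])); return p[:2]/p[2]
E
python3 - <<'E'
from h import *
import pickle
a=snap('top','top0.png');b=snap('scene','scene0.png')
pickle.dump((a,b),open('s0.pkl','wb'))
st=sensors.sense();print(st['tool_pos'],st['tcp_rot'],st['time'],st['ft_force'])
for s in (a,b): print(-np.array(s['R']).T@np.array(s['t']))
E
```

```text
[175.28176109 573.30880403 238.32630175] [-1.79902712e+02 -7.15648940e-03  1.62995053e+02] 0.1 [-0.39080773  0.47112201 -0.19764385]
[344.45156273  97.90782923 915.27200323]
[ 167.42403056 -325.01701148  729.01758602]
```

View pics/top0.png

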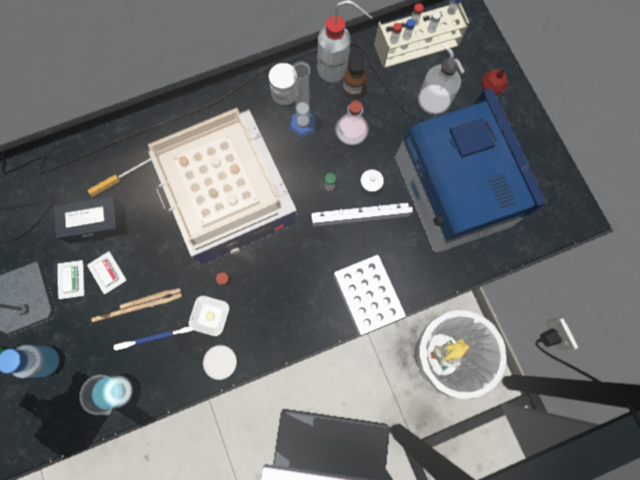

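View pics/scene0.png

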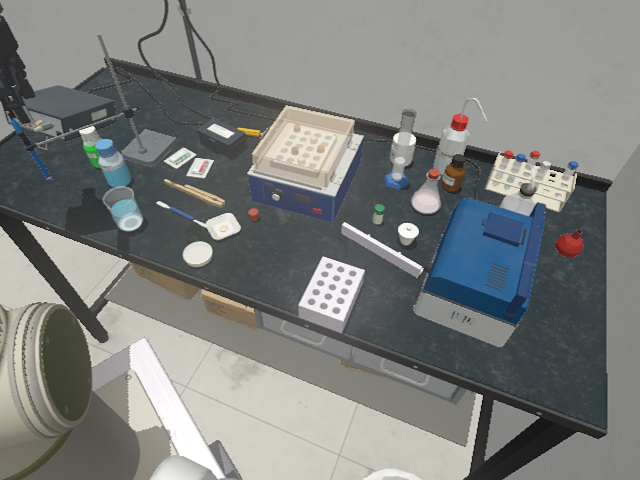

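The top view shows the block at about (370,295), the fence at (312-411, 205-222), the photometer on the right and the heater upper left. Next I'll measure them.

Run:
```python
from h import *
import pickle
a,b=pickle.load(open('s0.pkl','rb'))
c=a['color'][180:360,190:460,::-1]
cv2.imwrite('pics/crop0.png',cv2.resize(c,None,fx=2.9,fy=2.9,interpolation=cv2.INTER_CUBIC))
c=b['color'][190:350,180:450,::-1]
cv2.imwrite('pics/crop1.png',cv2.resize(c,None,fx=2.9,fy=2.9,interpolation=cv2.INTER_CUBIC))
# pixel scale / axes
for n,p,z in [('block c',(370,295),45),('fence L',(313,218),30),('fence R',(411,210),30),('stopper',(222,279),22),('boat',(209,316),11),('petri',(220,363),14),('vial',(330,182),45),('cruc',(372,181),46),('edge1',(213,401),0),('edge2',(610,230),0),('heatR',(294,212),0),('photoL',(443,250),0)]:
    print(n,ray(a,*p,z).round(1))
```

```text
block c [468.4  11.4  45. ]
fence L [600.7 132.6  30. ]
fence R [641.8 -49.   30. ]
stopper [463.5 283.8  22. ]
boat [393.8 297.5  11. ]
petri [313.7 261.8  14. ]
vial [670.8 109.9  45. ]
cruc [683.3  31.7  46. ]
edge1 [246.2 264.9   0. ]
edge2 [ 664.3 -439.1    0. ]
heatR [616.4 172.3   0. ]
photoL [ 580.3 -122.3    0. ]
```

Run:
```python
from h import *
import pickle
a,b=pickle.load(open('s0.pkl','rb'))
g=a['color'].astype(int)
m=(g.min(2)>120).astype(np.uint8)
for name,(x0,y0,x1,y1) in {'block':(328,248,412,338),'fence':(305,200,416,228)}.items():
    mm=np.zeros_like(m);mm[y0:y1,x0:x1]=m[y0:y1,x0:x1]
    cs,_=cv2.findContours(mm,cv2.RETR_EXTERNAL,cv2.CHAIN_APPROX_NONE)
    k=max(cs,key=cv2.contourArea); print(name,cv2.contourArea(k),cv2.minAreaRect(k),cv2.boxPoints(cv2.minAreaRect(k)).round(1).tolist())
```

```text
block 4008.0 ((375.2454833984375, 302.4008483886719), (89.74928283691406, 58.28032302856445), 69.64676666259766) [[332.29998779296875, 270.5], [387.0, 250.1999969482422], [418.20001220703125, 334.29998779296875], [363.5, 354.6000061035156]]
fence 1005.0 ((361.48486328125, 212.35879516601562), (11.257000923156738, 101.59709167480469), 83.8844985961914) [[310.3999938964844, 212.1999969482422], [411.3999938964844, 201.39999389648438], [412.6000061035156, 212.5], [311.6000061035156, 223.39999389648438]]
```

View pics/crop0.png

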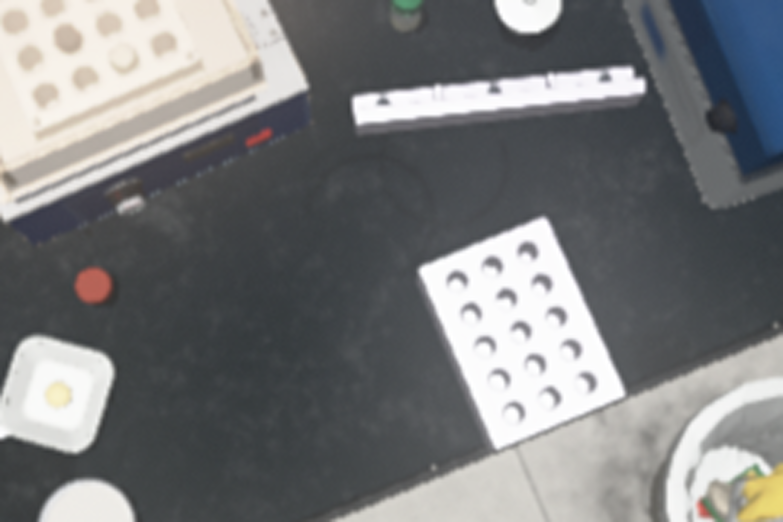

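View pics/crop1.png

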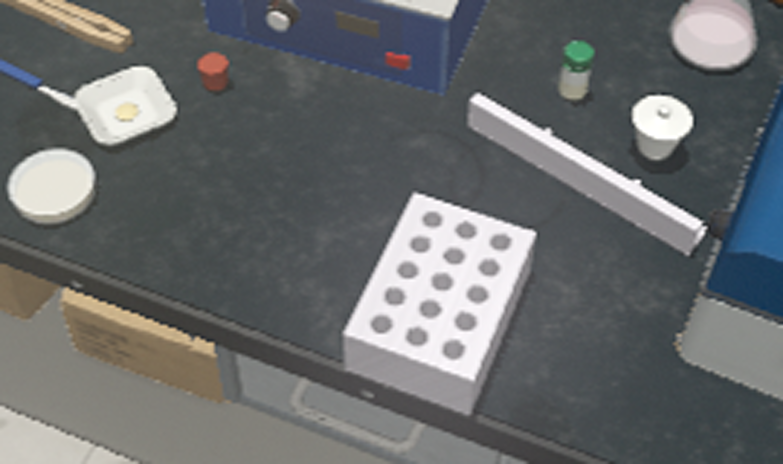

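Run:
```python
from h import *
import pickle
a,b=pickle.load(open('s0.pkl','rb'))
A=lambda u,v,z:ray(a,190+u/2.9,180+v/2.9,z)[:2].round(1)
B=lambda u,v,z:ray(b,180+u/2.9,190+v/2.9,z)[:2].round(1)
c=np.array([A(*p,45) for p in [(420,268),(546,217),(624,393),(496,449)]]);print('block A',c.tolist(),c.mean(0))
e=c[3]-c[0];f=c[2]-c[1];print([np.degrees(np.arctan2(v[1],v[0])) for v in (c[0]-c[3],c[1]-c[2],c[0]-c[1],c[3]-c[2])],[np.linalg.norm(v) for v in (e,f,c[0]-c[1],c[2]-c[3])])
c=np.array([B(*p,45) for p in [(417,194),(536,233),(474,376),(346,333)]]);print('block B',c.tolist(),c.mean(0))
print('holes',A(521,331,45),B(442,281,45))
print('fence A top front',A(354,122,30),A(645,92,30),' bottom',A(358,133,0),A(645,97,0))
print('fence B top front',B(470,97,30),B(695,235,30),' bottom',B(471,120,0),B(693,253,0))
print('photo', A(712,206,0),A(625,5,0)); print('heat',A(308,115,0),A(35,240,0),B(440,90,0))
print('edge',A(433,467,0),A(775,325,0),'dial',B(278,18,20),'lump photo',A(722,115,30))
```

```text
block A [[500.4, 78.9], [543.5, 4.6], [440.7, -54.4], [396.5, 19.2]] [470.275  12.075]
[np.float64(29.881285441352276), np.float64(29.852805408652134), np.float64(120.11719520134258), np.float64(120.98664737364948)] [np.float64(119.83029666991564), np.float64(118.52780264562405), np.float64(85.89586718812497), np.float64(85.85219857406098)]
block B [[501.3, 76.2], [544.0, 3.2], [443.1, -54.1], [398.9, 17.3]] [471.825  10.65 ]
holes [469.9  12.2] [470.7  11.3]
fence A top front [592.6 133.3] [638.7 -52. ]  bottom [593.8 130.8] [645.2 -57.4]
fence B top front [595.2 132. ] [636.8 -55.7]  bottom [599.3 133.3] [644.7 -54.1]
photo [ 576.3 -108.2] [708.8 -37.8]
heat [601.6 165.8] [492.1 331.8] [599.7 171.2]
edge [382.4  53.5] [ 502.9 -155.1] dial [533.8 294. ] lump photo [ 630. -103.]
```

```bash
cat >> h.py <<'E'
from scipy.spatial.transform import Rotation as Ro
FM=np.array([616.5,39.5]);AN=np.radians(13.5)
N=np.array([np.cos(AN),np.sin(AN)]);W=np.array([-N[1],N[0]])
def w2f(p): d=np.array(p)[:2]-FM; return np.array([d@N,d@W])
def f2w(u,w): return FM+u*N+w*W
def row(u,w,z,yaw):
    """row for move to fence-frame tool pose"""
    st=sensors.sense(); R0=Ro.from_euler('xyz',st['tcp_rot'],degrees=True)
    p=f2w(u,w); d=R0.inv().apply(np.array([p[0],p[1],z])-st['tool_pos'])
    rv=(R0.inv()*Ro.from_euler('xyz',[180,0,yaw],degrees=True)).as_rotvec(degrees=True)
    return (d/1000).round(4).tolist()+rv.round(2).tolist()
def state():
    st=sensors.sense(); f=np.array(st['ft_force']); print('t',st['time'],'fence uw',w2f(st['tool_pos']).round(1),'z',np.round(st['tool_pos'][2],1),'rot',np.round(st['tcp_rot'],2),'F uw',(f[:2]@N).round(1),(f[:2]@W).round(1),f[2].round(1),'q',np.round(st['joint_pos'],0),st['finger_gap'])
E
python3 - <<'E'
from h import *
state(); print(r.tip_extent)
p=w2f([430,250]);print(row(*p,238,90)); print(row(-225,-55,150,13.5))
E
```

```text
t 0.1 fence uw [-304.4  622.1] z 238.3 rot [-1.799e+02 -1.000e-02  1.630e+02] F uw -0.3 0.5 -0.2 q [68.  8. 85. -0. 87. -5.] 85.48811208618807
8.0
[-0.3381, -0.2347, 0.0007, -0.09, 0.06, 73.0]
[-0.4121, -0.5429, 0.0892, -0.04, 0.12, 149.5]
```

>>> move_arm --rows '[[[-0.338, -0.235, 0, 0, 0, 73], [-0.338, -0.235, 0, 0, 0, 73], [-0.338, -0.235, 0, 0, 0, 73], [-0.338, -0.235, 0, 0, 0, 73], [-0.338, -0.235, 0, 0, 0, 73], [-0.338, -0.235, 0, 0, 0, 73], [-0.338, -0.235, 0, 0, 0, 73], [-0.412, -0.543, 0.088, 0, 0, 149.5], [-0.412, -0.543, 0.088, 0, 0, 149.5], [-0.412, -0.543, 0.088, 0, 0, 149.5], [-0.412, -0.543, 0.088, 0, 0, 149.5], [-0.412, -0.543, 0.088, 0, 0, 149.5], [-0.412, -0.543, 0.088, 0, 0, 149.5], [-0.412, -0.543, 0.088, 0, 0, 149.5], [-0.412, -0.543, 0.088, 0, 0, 149.5], [-0.412, -0.543, 0.088, 0, 0, 149.5], [-0.412, -0.543, 0.088, 0, 0, 149.5], [-0.412, -0.543, 0.088, 0, 0, 149.5], [-0.412, -0.543, 0.088, 0, 0, 149.5], [-0.412, -0.543, 0.088, 0, 0, 149.5]]]' --grip 0

```text
time: 2.1
tool_pos: [410.4, -65.9, 151.1]
tcp_rot: [-180.0, 0.0, 13.6]
ft_force: [-0.0, -0.3, 0.3]
finger_gap: -0.0
```

Run:
```python
from h import *
state(); print(row(-225,-55,23,13.5))
s=snap('scene','s1.png');t=snap('top','t1.png')
```

```text
t 2.1 fence uw [-225.   -54.4] z 151.1 rot [-1.7999e+02  2.0000e-02  1.3620e+01] F uw -0.1 -0.3 0.3 q [-16. -19. 119.  -0.  80.  60.] -0.03587233405835279
[0.0, 0.0006, 0.1281, -0.01, 0.02, 0.12]
```

View pics/t1.png

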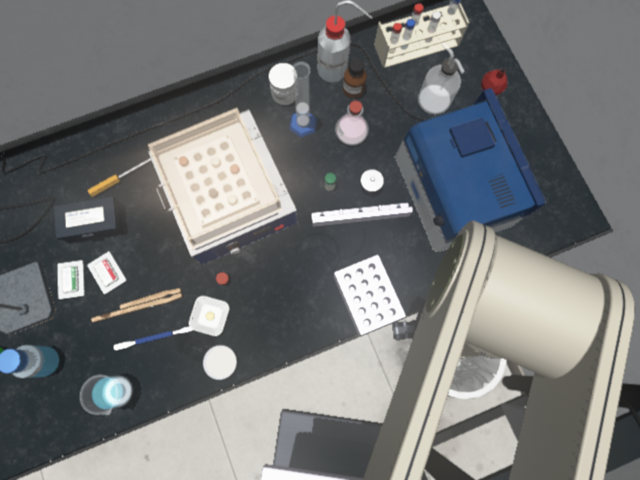

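View pics/s1.png

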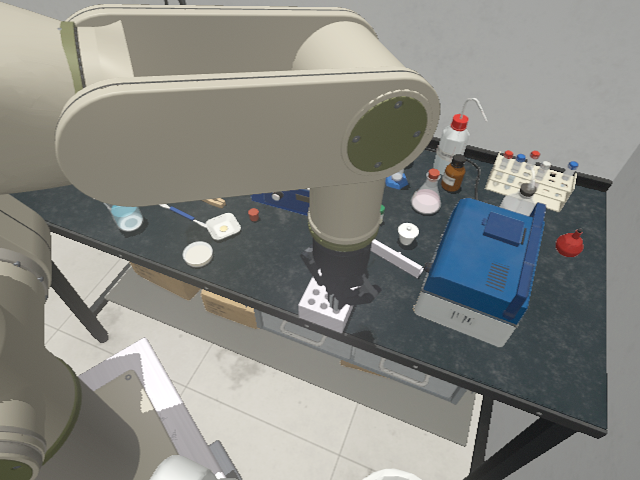

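The top view shows the fingers near (403,330), beside the block's near right-hand corner at (405,316). The path is clear, so I'll descend and start the first push.

>>> move_arm --rows '[[[0, 0, 0.05, 0, 0, 0], [0, 0, 0.1, 0, 0, 0], [0, 0, 0.128, 0, 0, 0], [0, 0, 0.128, 0, 0, 0], [0.01, 0, 0.128, 0, 0, 0], [0.015, 0, 0.128, 0, 0, 0], [0.02, 0, 0.128, 0, 0, 0], [0.025, 0, 0.128, 0, 0, 0], [0.03, 0, 0.128, 0, 0, 0], [0.035, 0, 0.128, 0, 0, 0], [0.035, 0, 0.128, 0, 0, 0]]]'

```text
time: 3.3
tool_pos: [446.7, -58.5, 25.2]
tcp_rot: [179.9, -0.1, 13.5]
ft_force: [-0.3, -1.8, 0.8]
finger_gap: -0.3
```

```bash
cat >> h.py <<'E'
def crop(s,f,x0=270,y0=170,x1=470,y1=340,k=4):
    cv2.imwrite('pics/'+f,cv2.resize(s['color'][y0:y1,x0:x1,::-1],None,fx=k,fy=k,interpolation=cv2.INTER_CUBIC)[:600,:800])
E
python3 - <<'E'
from h import *
state()
s=snap('top','t2.png');crop(s,'c2.png')
E
```

```text
t 3.3 fence uw [-188.   -55.6] z 25.2 rot [ 1.7987e+02 -1.4000e-01  1.3520e+01] F uw -0.7 -1.7 0.8 q [-14.  -3. 120.  -0.  63.  63.] -0.2593469737914478
```

View pics/c2.png

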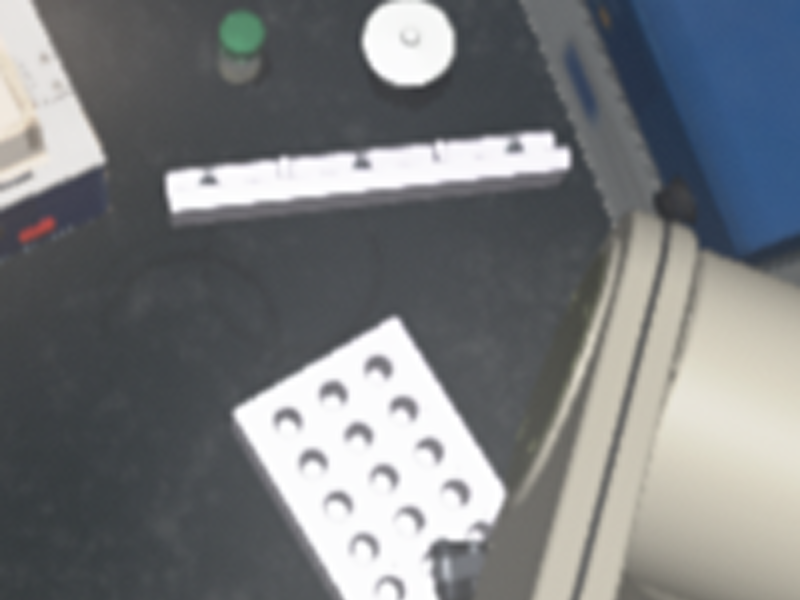

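The block has turned about 8 degrees counterclockwise, as planned. Continuing the push.

>>> move_arm --rows '[[[0.005, 0, 0.001, 0, 0, 0], [0.01, 0, 0.001, 0, 0, 0], [0.015, 0, 0.001, 0, 0, 0], [0.02, 0, 0.001, 0, 0, 0], [0.025, 0, 0.001, 0, 0, 0], [0.03, 0, 0.001, 0, 0, 0], [0.03, 0, 0.001, 0, 0, 0]]]'

```text
time: 4.05
tool_pos: [474.9, -51.1, 23.2]
tcp_rot: [179.9, -0.1, 13.5]
ft_force: [-0.4, -3.5, 1.7]
finger_gap: 0.5
```

Run:
```python
from h import *
state()
s=snap('top','t3.png');crop(s,'c3.png')
```

```text
t 4.05 fence uw [-158.8  -55.1] z 23.2 rot [ 1.7994e+02 -7.0000e-02  1.3510e+01] F uw -1.2 -3.4 1.7 q [-12.   2. 116.  -0.  63.  64.] 0.4822340492400114
```

View pics/c3.png

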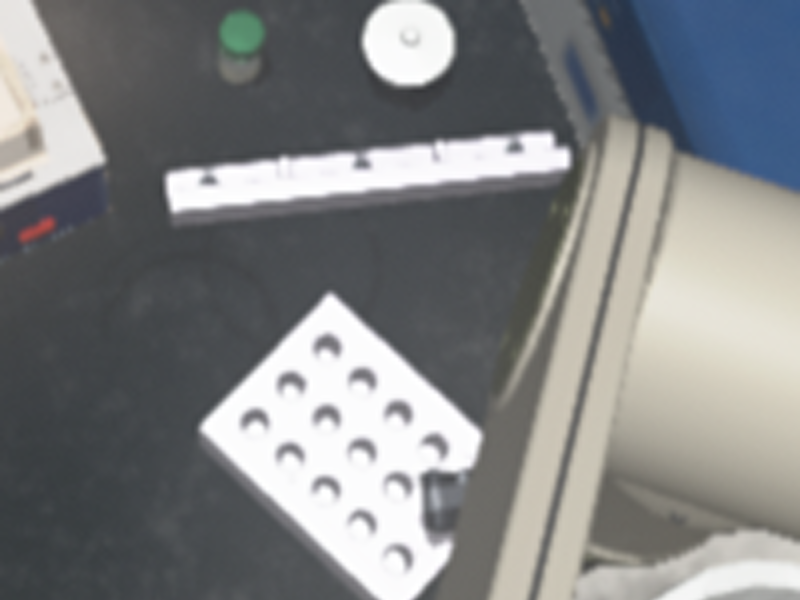

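```bash
cat >> h.py <<'E'
def pose(s,c,e1,e2,k=4,x0=270,y0=170,z=45):
    """centre hole px, and two px along long direction (from -> to)"""
    P=[ray(s,x0+u/k,y0+v/k,z)[:2] for u,v in (c,e1,e2)]
    d=P[2]-P[1]; print('centre uw',w2f(P[0]).round(1),'theta rel u',(np.degrees(np.arctan2(d@W,d@N))).round(1))
E
python3 - <<'E'
from h import *
s=viewer.snapshot('top')
pose(s,(362,452),(398,558),(255,421))
pose(s,(362,452),(434,447),(327,346))
for p in [(201,428),(331,292),(395,600)]: print(w2f(ray(s,270+p[0]/4,170+p[1]/4,45)).round(1))
E
```

```text
centre uw [-127.4   21.5] theta rel u 40.0
centre uw [-127.4   21.5] theta rel u 39.9
[-109.5   92.5]
[-52.5  26.8]
[-194.4   14.9]
```

Block centre is at (-127, 21) in the fence frame and it is turned 40°; the target is 90°. Next I'll push its left long side near the near corner, which turns it further and moves it right.

>>> move_arm --rows '[[[-0.015, 0, 0, 0, 0, 0], [-0.02, 0, -0.05, 0, 0, 0], [-0.03, -0.02, -0.085, 0, 0, 0], [-0.04, -0.06, -0.085, 0, 0, 0], [-0.045, -0.102, -0.085, 0, 0, 0], [-0.045, -0.102, -0.085, 0, 0, 0], [-0.045, -0.102, -0.04, 0, 0, 0], [-0.045, -0.102, 0, 0, 0, 0], [-0.045, -0.102, 0, 0, 0, 0], [-0.041, -0.096, 0, 0, 0, 0], [-0.037, -0.09, 0, 0, 0, 0], [-0.034, -0.085, 0, 0, 0, 0], [-0.032, -0.08, 0, 0, 0, 0], [-0.03, -0.075, 0, 0, 0, 0], [-0.03, -0.075, 0, 0, 0, 0]]]'

```text
time: 5.65
tool_pos: [428.6, 14.4, 23.9]
tcp_rot: [180.0, -0.1, 13.4]
ft_force: [-2.3, 0.4, 2.9]
finger_gap: -0.2
```

Run:
```python
from h import *
state()
s=snap('top','t4.png');crop(s,'c4.png')
```

```text
t 5.65 fence uw [-188.6   19.5] z 23.9 rot [ 1.7998e+02 -1.0000e-01  1.3450e+01] F uw -2.2 1.0 2.9 q [ -5.  -6. 123.   0.  63.  72.] -0.22747801885362975
```

View pics/c4.png

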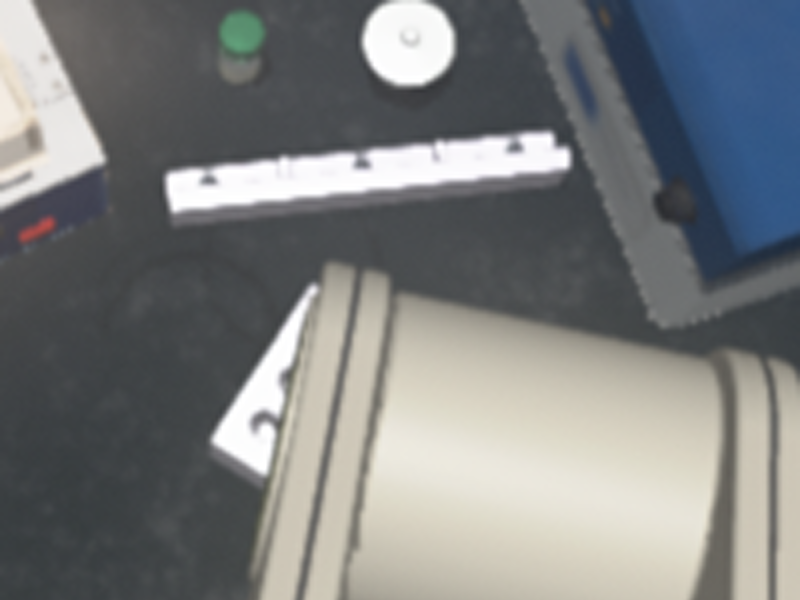

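Run:
```python
from h import *
s=viewer.snapshot('top')
a,b=[w2f(ray(s,270+p[0]/4,170+p[1]/4,45)) for p in [(212,440),(315,285)]]
d=b-a;th=np.degrees(np.arctan2(d[1],d[0]))+90
c=a-60*np.array([np.cos(np.radians(th)),np.sin(np.radians(th))])-43*np.array([-np.sin(np.radians(th)),np.cos(np.radians(th))])
print(a,b,th,c, np.linalg.norm(d))
s=snap('scene','s4.png');crop(s,'d4.png',250,200,450,350)
```

```text
[-115.38393937   88.13426025] [-48.54336769  33.74728419] 50.865368086263345 [-119.89902782   14.45513175] 86.17195127948214
```

View pics/d4.png

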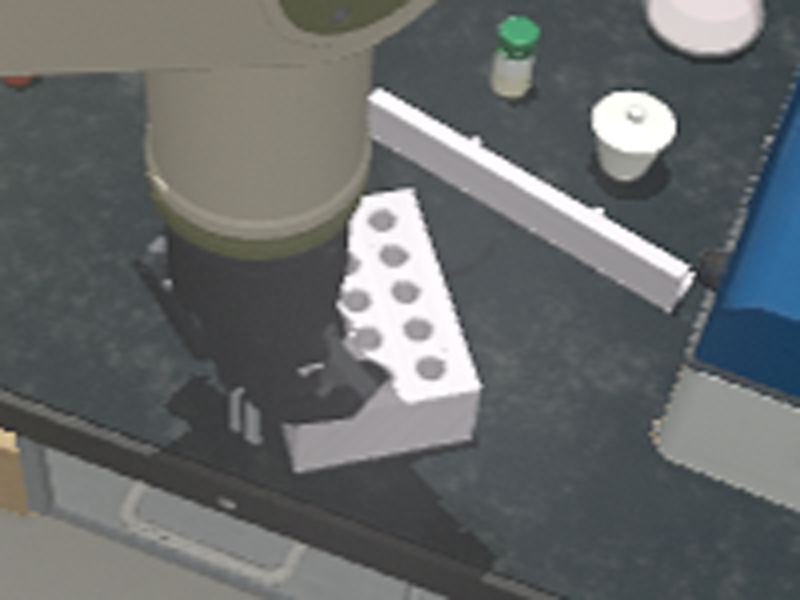

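Turned 51°, centre at about (-120, 14). Continuing along the arc.

>>> move_arm --rows '[[[0.003, 0.005, 0, 0, 0, 0], [0.006, 0.01, 0, 0, 0, 0], [0.01, 0.015, 0, 0, 0, 0], [0.014, 0.02, 0, 0, 0, 0], [0.018, 0.024, 0, 0, 0, 0], [0.022, 0.027, 0, 0, 0, 0], [0.022, 0.027, 0, 0, 0, 0]]]'

```text
time: 6.5
tool_pos: [454.9, -6.6, 22.5]
tcp_rot: [180.0, 0.1, 13.5]
ft_force: [-3.0, -1.3, 2.0]
finger_gap: -0.1
```

Run:
```python
from h import *
state()
s=snap('top','t5.png');crop(s,'c5.png')
s=snap('scene','s5.png');crop(s,'d5.png',250,200,450,350)
```

```text
t 6.5 fence uw [-167.9   -7.1] z 22.5 rot [1.7998e+02 6.0000e-02 1.3490e+01] F uw -3.2 -0.5 2.0 q [ -7.  -2. 119.  -0.  63.  69.] -0.14463320998135853
```

View pics/c5.png

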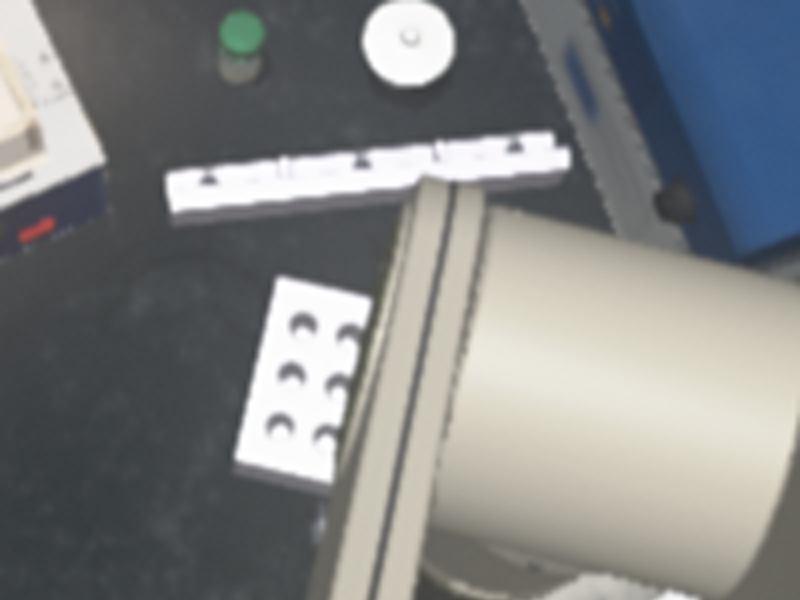

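View pics/d5.png

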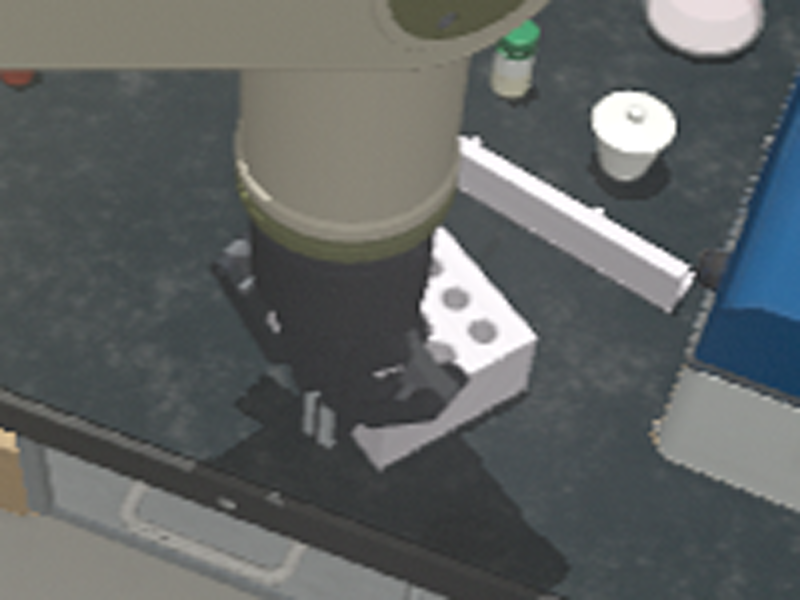

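```bash
cat >> h.py <<'E'
def fromend(s,p,q,k=4,x0=270,y0=170):
    "p: left(near) corner, q: far-left corner px of the +y end"
    a,b=[w2f(ray(s,x0+P[0]/k,y0+P[1]/k,45)) for P in (p,q)]
    d=b-a;t=np.arctan2(d[1],d[0])+np.pi/2
    c=(a+b)/2-60*np.array([np.cos(t),np.sin(t)]); print('theta',np.degrees(t),'c',c,'corners',a,b,np.linalg.norm(d))
E
python3 - <<'E'
from h import *
s=viewer.snapshot('top')
fromend(s,(235,460),(277,276))
E
```

```text
theta 71.22489302713326 c [-103.32996612    7.89338915] corners [-125.42498719   78.77651752] [-42.61241962  50.62496285] 87.46674441308647
```

>>> move_arm --rows '[[[0.004, 0.004, 0, 0, 0, 0], [0.008, 0.008, 0, 0, 0, 0], [0.012, 0.011, 0, 0, 0, 0], [0.016, 0.013, 0, 0, 0, 0], [0.02, 0.015, 0, 0, 0, 0], [0.023, 0.016, 0, 0, 0, 0], [0.023, 0.016, 0, 0, 0, 0], [0.01, 0.016, 0, 0, 0, 0], [-0.02, 0.016, 0, 0, 0, 0], [-0.04, 0.016, 0, 0, 0, 0]]]'

```text
time: 7.65
tool_pos: [419.1, -30.9, 22.2]
tcp_rot: [180.0, -0.0, 13.5]
ft_force: [0.5, 0.0, -0.7]
finger_gap: -0.5
```

Run:
```python
from h import *
state()
s=snap('top','t6.png');crop(s,'c6.png')
```

```text
t 7.65 fence uw [-208.4  -22.4] z 22.2 rot [ 1.800e+02 -5.000e-02  1.352e+01] F uw 0.4 -0.1 -0.7 q [-11.  -8. 124.   0.  63.  65.] -0.5299871131284283
```

View pics/c6.png

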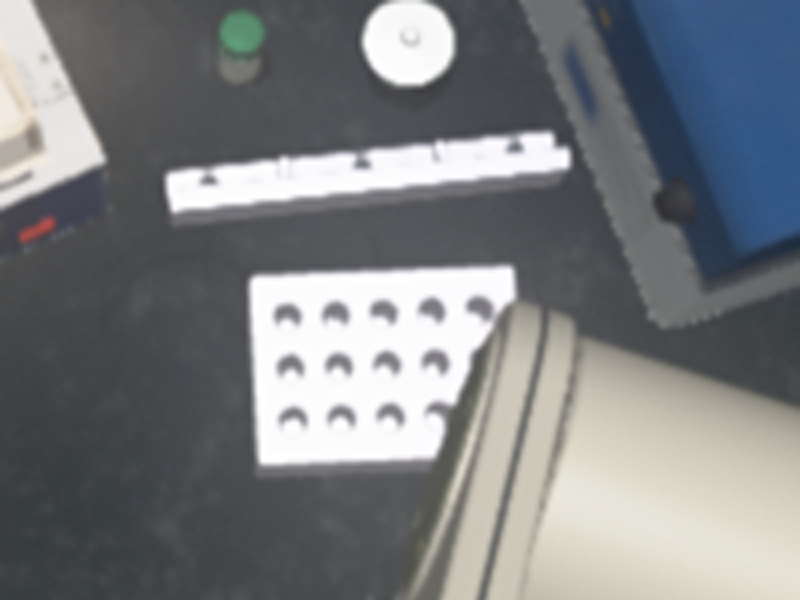

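Run:
```python
from h import *
s=viewer.snapshot('top')
pose(s,(385,365),(514,267),(249,275)); pose(s,(385,365),(480,308),(287,316))
a,b=[ray(s,270+x/4,170+y/4,30)[:2] for x,y in [(171,212),(570,168)]];print('fence top face',w2f(a),w2f(b))
for p in [(249,275),(514,267)]: print(w2f(ray(s,270+p[0]/4,170+p[1]/4,45)))
```

```text
centre uw [-88.8   6.4] theta rel u 86.2
centre uw [-88.8   6.4] theta rel u 86.8
fence top face [-3.29565957 95.67328226] [ -0.29309796 -94.24262718]
[-40.88430848  63.37054101]
[-49.03088661 -58.20894177]
```

Turned 86.5° with the centre at (-89, 6), and it is clear of the fence. Next I'll open the fingers and push square on the long side with both fingertips.

>>> move_arm --rows '[[[0, -0.015, 0, 0, 0, 0], [0, -0.028, 0, 0, 0, 0], [0, -0.028, 0, 0, 0, 0], [0, -0.028, 0, 0, 0, 0], [0, -0.028, 0, 0, 0, 0], [0, -0.028, 0.009, 0, 0, 0], [0.015, -0.028, 0.009, 0, 0, 0], [0.03, -0.028, 0.009, 0, 0, 0], [0.045, -0.028, 0.009, 0, 0, 0], [0.055, -0.028, 0.009, 0, 0, 0], [0.06, -0.028, 0.009, 0, 0, 0], [0.065, -0.028, 0.009, 0, 0, 0], [0.07, -0.028, 0.009, 0, 0, 0], [0.075, -0.028, 0.009, 0, 0, 0], [0.08, -0.028, 0.009, 0, 0, 0], [0.085, -0.028, 0.009, 0, 0, 0], [0.09, -0.028, 0.009, 0, 0, 0], [0.09, -0.028, 0.009, 0, 0, 0]]]' --grip 0.8

```text
time: 9.55
tool_pos: [499.4, 17.1, 12.7]
tcp_rot: [-180.0, 0.2, 13.5]
ft_force: [-5.2, -1.2, 3.5]
finger_gap: 68.1
```

Run:
```python
from h import *
state()
s=snap('top','t7.png');crop(s,'c7.png')
s=snap('scene','s7.png');crop(s,'d7.png',250,200,450,350)
```

```text
t 9.55 fence uw [-119.1    5.6] z 12.7 rot [-1.7998e+02  1.7000e-01  1.3500e+01] F uw -5.3 0.0 3.5 q [ -4.   6. 112.  -0.  62.  73.] 68.10574493225272
```

View pics/c7.png

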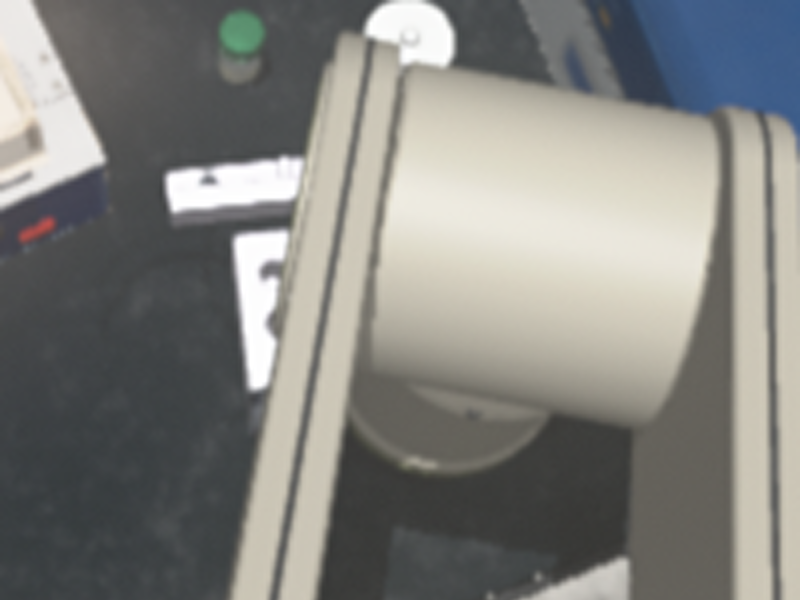

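View pics/d7.png

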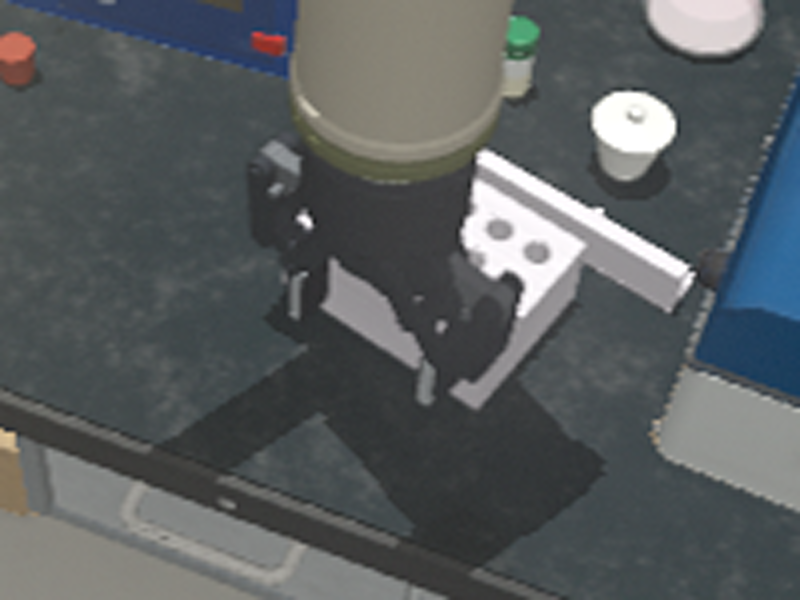

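Both fingers are on the long side and it is square, with about 22 mm left. I'll push on gently until it touches.

>>> move_arm --rows '[[[0.004, 0, 0, 0, 0, 0], [0.008, 0, 0, 0, 0, 0], [0.012, 0, 0, 0, 0, 0], [0.015, 0, 0, 0, 0, 0], [0.017, 0, 0, 0, 0, 0], [0.017, 0, 0, 0, 0, 0]]]'

```text
time: 10.25
tool_pos: [515.8, 21.1, 12.6]
tcp_rot: [-180.0, 0.2, 13.5]
ft_force: [-5.4, -1.5, 3.1]
finger_gap: 68.5
```

>>> move_arm --rows '[[[0.002, 0, 0, 0, 0, 0], [0.003, 0, 0, 0, 0, 0], [0.003, 0, 0, 0, 0, 0]]]'

```text
time: 10.55
tool_pos: [518.4, 21.8, 12.6]
tcp_rot: [-180.0, 0.2, 13.5]
ft_force: [-5.5, -2.3, 3.8]
finger_gap: 67.9
```

Run:
```python
from h import *
state()
```

```text
t 10.55 fence uw [-99.5   5.7] z 12.6 rot [-179.97    0.19   13.5 ] F uw -5.9 -1.0 3.8 q [ -3.   9. 109.  -0.  62.  73.] 67.93600585039735
```

Still free sliding at about 6 N. I'll back off to see the remaining gap and skew.

>>> move_arm --rows '[[[-0.02, 0, 0, 0, 0, 0], [-0.05, 0, -0.01, 0, 0, 0], [-0.08, 0, -0.011, 0, 0, 0], [-0.09, 0.05, -0.011, 0, 0, 0], [-0.09, 0.08, -0.011, 0, 0, 0], [-0.09, 0.08, -0.011, 0, 0, 0]]]' --grip 0

```text
time: 11.15
tool_pos: [452.4, -80.0, 25.2]
tcp_rot: [179.9, -0.1, 13.3]
ft_force: [0.1, 1.0, -0.4]
finger_gap: -0.3
```

Run:
```python
from h import *
state()
s=snap('top','t8.png');crop(s,'c8.png',300,190,430,288,6)
s=snap('scene','s8.png');crop(s,'d8.png',310,200,440,298,6)
```

```text
t 11.15 fence uw [-187.5  -77.9] z 25.2 rot [ 1.7987e+02 -1.4000e-01  1.3330e+01] F uw 0.4 1.0 -0.4 q [-16.  -2. 118.  -0.  63.  60.] -0.27153374717160256
```

View pics/c8.png

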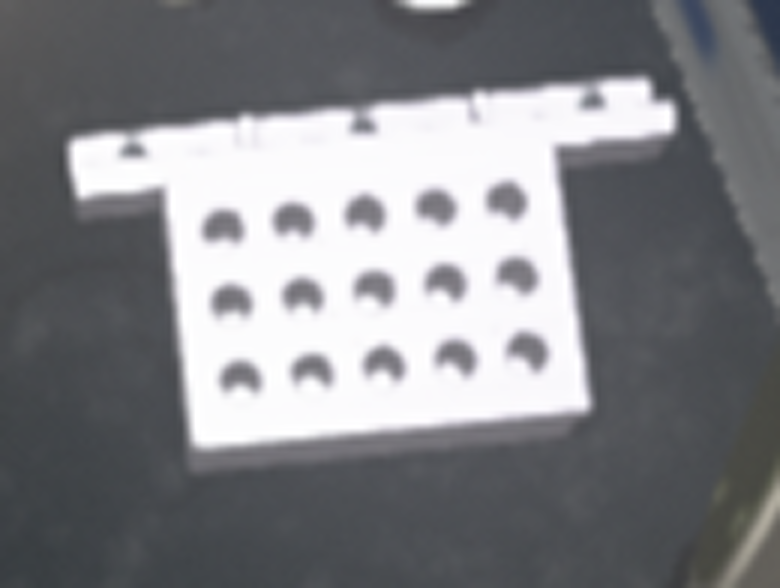

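View pics/d8.png

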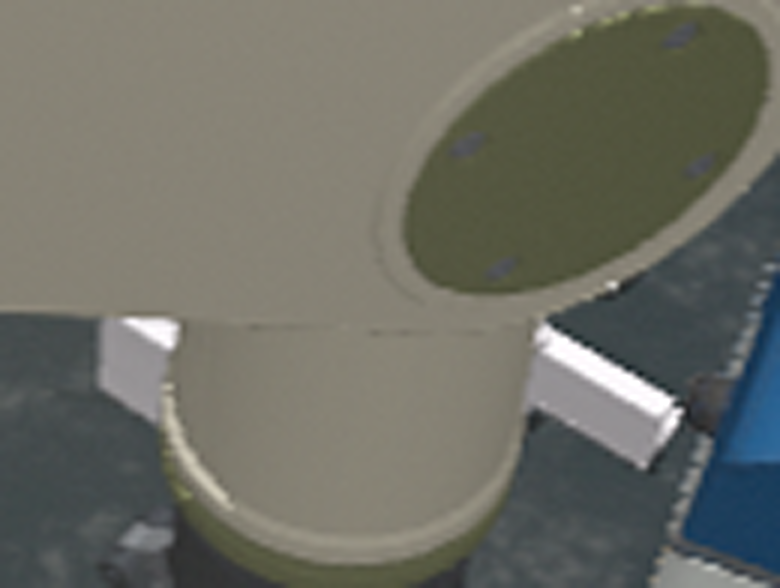

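The block is 1 to 3 mm short of the fence and about 1° skewed, with its right end back; its ends are well inside the fence ends. Next is a centred push with shut fingers to seat it flat.

>>> move_arm --rows '[[[0, -0.045, 0.002, 0, 0, 0], [0, -0.08, 0.002, 0, 0, 0], [0.03, -0.08, 0.002, 0, 0, 0], [0.06, -0.08, 0.002, 0, 0, 0], [0.075, -0.08, 0.002, 0, 0, 0], [0.08, -0.08, 0.002, 0, 0, 0], [0.083, -0.08, 0.002, 0, 0, 0], [0.085, -0.08, 0.002, 0, 0, 0], [0.087, -0.08, 0.002, 0, 0, 0], [0.089, -0.08, 0.002, 0, 0, 0], [0.089, -0.08, 0.002, 0, 0, 0]]]'

```text
time: 12.35
tool_pos: [518.8, 21.6, 22.2]
tcp_rot: [-180.0, 0.0, 13.5]
ft_force: [-1.8, -0.0, 2.1]
finger_gap: -0.1
```

>>> move_arm --rows '[[[0.001, 0, 0, 0, 0, 0], [0.002, 0, 0, 0, 0, 0], [0.002, 0, 0, 0, 0, 0]]]'

```text
time: 12.65
tool_pos: [518.9, 21.7, 22.1]
tcp_rot: [-180.0, 0.3, 13.5]
ft_force: [-13.1, -3.3, 11.4]
finger_gap: -0.1
```

Run:
```python
from h import *
state()
```

```text
t 12.65 fence uw [-99.    5.5] z 22.1 rot [-179.98    0.28   13.49] F uw -13.5 -0.1 11.4 q [ -3.   8. 109.  -0.  63.  73.] -0.09451142100263718
```

>>> move_arm --rows '[[[0.001, 0, 0, 0, 0, 0], [0.002, 0, 0, 0, 0, 0], [0.002, 0, 0, 0, 0, 0]]]'

```text
time: 12.95
tool_pos: [519.1, 21.7, 21.7]
tcp_rot: [-180.0, 0.5, 13.5]
ft_force: [-21.9, -5.8, 16.2]
finger_gap: -0.2
```

>>> move_arm --rows '[[[-0.004, 0, 0, 0, 0, 0], [-0.03, 0, 0, 0, 0, 0], [-0.08, 0, 0, 0, 0, 0], [-0.09, 0.04, -0.03, 0, 0, 0], [-0.09, 0.09, -0.06, 0, 0, 0], [-0.09, 0.09, -0.1, 0, 0, 0]]]'

```text
time: 13.55
tool_pos: [454.5, -88.5, 121.0]
tcp_rot: [-180.0, 0.2, 13.3]
ft_force: [1.2, -0.5, 0.1]
finger_gap: 0.1
```

Run:
```python
from h import *
state()
s=snap('top','t9.png');crop(s,'c9.png',300,190,430,288,6)
```

```text
t 13.55 fence uw [-187.4  -86.6] z 121.0 rot [-179.96    0.19   13.35] F uw 1.1 -0.7 0.1 q [-17.  -9. 114.  -0.  75.  59.] 0.1252445470436555
```

View pics/c9.png

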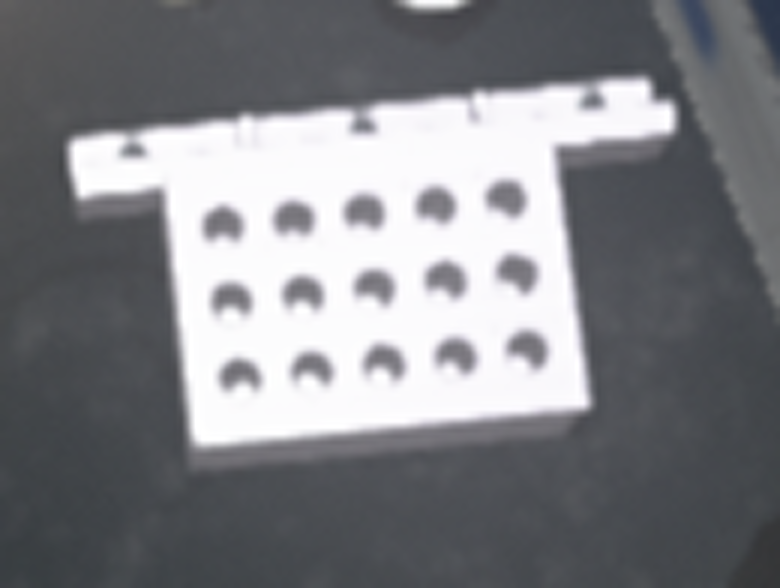

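Run:
```python
from h import *
p=w2f([380,300]);print(row(*p,300,13.5))
s=viewer.snapshot('top')
f=lambda x,y,z:w2f(ray(s,300+x/6,190+y/6,z)).round(1)
for p,z in [((193,446),45),((590,408),45),((78,200),30),((675,134),30),((80,215),0),((660,155),0)]: print(p,f(*p,z))
```

```text
[0.0133, -0.3967, -0.1711, 0.32, -0.45, -0.17]
(193, 446) [-88.4  68.6]
(590, 408) [-88.5 -52.4]
(78, 200) [-4.  95.3]
(675, 134) [ -0.9 -94.1]
(80, 215) [-0.7 94.3]
(660, 155) [  0.9 -95.5]
```

>>> move_arm --rows '[[[0, 0, -0.05, 0, 0, 0], [0, -0.02, -0.1, 0, 0, 0], [0.005, -0.07, -0.14, 0, 0, 0], [0.01, -0.12, -0.17, 0, 0, 0], [0.01, -0.17, -0.17, 0, 0, 0], [0.01, -0.22, -0.17, 0, 0, 0], [0.01, -0.27, -0.17, 0, 0, 0], [0.01, -0.32, -0.17, 0, 0, 0], [0.01, -0.37, -0.17, 0, 0, 0], [0.01, -0.4, -0.17, 0, 0, 0], [0.01, -0.4, -0.17, 0, 0, 0]]]'

```text
time: 14.75
tool_pos: [370.5, 310.4, 291.9]
tcp_rot: [-179.9, 0.0, 13.8]
ft_force: [-0.5, -0.3, -0.3]
finger_gap: -0.3
```

Run:
```python
from h import *
state()
s=snap('top','t10.png');crop(s,'c10.png',300,190,430,288,6)
b=snap('scene','s10.png');crop(b,'d10.png',310,200,440,298,6)
g=cv2.cvtColor(s['color'],cv2.COLOR_RGB2GRAY).astype(float)
print(g[205:232,318].astype(int)); print(g[195:222,402].astype(int)); print(g[255:275,345].astype(int))
```

```text
t 14.75 fence uw [-175.9  320.9] z 291.9 rot [-1.7987e+02  1.0000e-02  1.3840e+01] F uw -0.5 -0.2 -0.3 q [ 34. -12.  99.   0.  93. 110.] -0.25271170037596025
[ 84  84  85  85  83  82 111 206 254 253 251 251 251 252 253 253 244 164
 117 117 109  87  78  78  79  80  79]
[ 75  75  75  75  75  75  74 103 195 249 251 249 248 248 249 250 250 238
 158 114 113 104  85  79  79  79  79]
[253 252 252 252 252 252 253 245 169 119 117 111  92  81  80  79  79  79
  78  78]
```

View pics/d10.png

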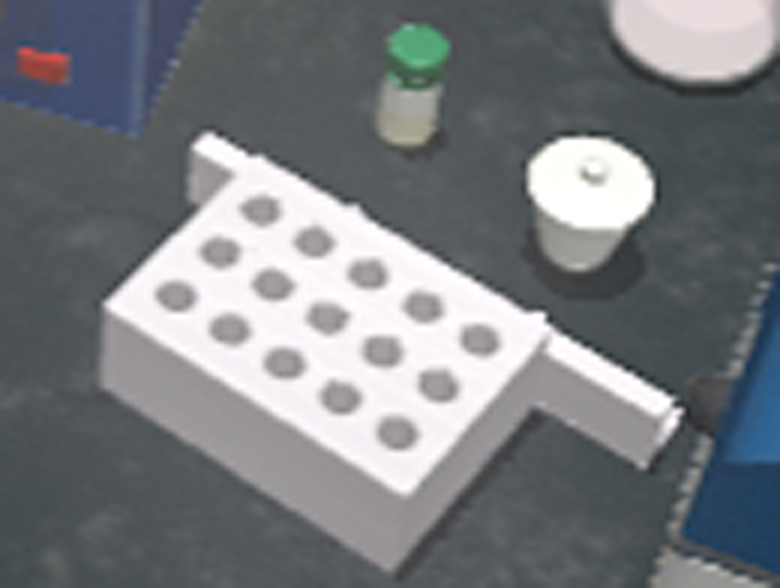

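Next, subpixel fits of the fence and block edges, each at its true height.

```bash
cat > edge.py <<'E'
from h import *
import pickle
def xing(g,col,lo,hi,thr):  # last downward crossing
    c=g[lo:hi,col]
    i=[k for k in range(len(c)-1) if c[k]>=thr>c[k+1]][-1]
    return lo+i+(c[i]-thr)/(c[i]-c[i+1])
def fit(s,g,cols,guess,thr,z):
    P=[]
    for c in cols:
        y=guess(c); v=xing(g,c,int(y)-5,int(y)+6,thr); P.append(w2f(ray(s,c,v,z)))
    P=np.array(P); k=np.polyfit(P[:,1],P[:,0],1); print('  slope deg',np.degrees(np.arctan(k[0])).round(2),'u at w=6',np.polyval(k,6).round(2),'res',np.std(P[:,0]-np.polyval(k,P[:,1])).round(2)); return k
a0=pickle.load(open('s0.pkl','rb'))[0]; g0=cv2.cvtColor(a0['color'],cv2.COLOR_RGB2GRAY).astype(float)
fe=lambda c:223.3+(c-313)*(-11.2/99.5)
print('fence top-front edge (full, first image)')
fit(a0,g0,list(range(317,408,3)),fe,185,30)
print('fence base edge'); fit(a0,g0,list(range(317,408,3)),lambda c:fe(c)+2.5,98,0)
s=viewer.snapshot('top');g=cv2.cvtColor(s['color'],cv2.COLOR_RGB2GRAY).astype(float)
be=lambda c:264.3+(c-332)*(-6.3/66.5)
print('block top back edge'); fit(s,g,range(336,395,3),be,185,45)
print('block base back edge'); fit(s,g,range(336,395,3),lambda c:be(c)+3,98,0)
E
python3 edge.py
```

```text
fence top-front edge (full, first image)
  slope deg -0.78 u at w=6 -0.86 res 0.29
fence base edge
  slope deg -0.94 u at w=6 0.92 res 0.39
block top back edge
  slope deg -0.27 u at w=6 -87.84 res 0.09
block base back edge
  slope deg 0.03 u at w=6 -87.27 res 0.27
```

The fits agree that the fence face is turned 0.8 to 0.9° from my assumed 13.5°. The block touches at its left end, with about 1.5 mm still open at the right. I'll push again on the right half with the tool turned to 14.4°.

>>> move_arm --rows '[[[0.025, 0.05, 0, 0, 0, -0.5], [0.025, 0.1, 0, 0, 0, -0.5], [0.025, 0.15, 0, 0, 0, -0.5], [0.025, 0.2, 0, 0, 0, -0.5], [0.025, 0.25, 0, 0, 0, -0.5], [0.025, 0.3, 0, 0, 0, -0.5], [0.025, 0.34, 0.05, 0, 0, -0.5], [0.025, 0.351, 0.1, 0, 0, -0.5], [0.025, 0.351, 0.15, 0, 0, -0.5], [0.025, 0.351, 0.2, 0, 0, -0.5], [0.025, 0.351, 0.2, 0, 0, -0.5]]]'

```text
time: 16.0
tool_pos: [474.6, -31.8, 86.4]
tcp_rot: [-179.8, 0.4, 13.8]
ft_force: [-0.4, -0.9, -0.2]
finger_gap: -0.3
```

Run:
```python
from h import *
state(); print(row(-125,-30,22,14.4),row(-101,-30,22,14.4))
```

```text
t 16.0 fence uw [-154.7  -36.2] z 86.4 rot [-179.83    0.44   13.77] F uw -0.6 -0.8 -0.2 q [-10.  -4. 113.  -0.  71.  66.] -0.3305700507562615
[0.0302, -0.0058, 0.0642, -0.17, 0.44, -0.63] [0.0542, -0.0057, 0.064, -0.17, 0.44, -0.63]
```

>>> move_arm --rows '[[[0, -0.004, 0.04, 0, 0, 0], [0.01, -0.004, 0.064, 0, 0, 0], [0.025, -0.004, 0.064, 0, 0, 0], [0.04, -0.004, 0.064, 0, 0, 0], [0.048, -0.004, 0.064, 0, 0, 0], [0.052, -0.004, 0.064, 0, 0, 0], [0.054, -0.004, 0.064, 0, 0, 0], [0.055, -0.004, 0.064, 0, 0, 0], [0.056, -0.004, 0.064, 0, 0, 0], [0.056, -0.004, 0.064, 0, 0, 0]]]'

```text
time: 17.0
tool_pos: [529.1, -14.9, 28.4]
tcp_rot: [180.0, 0.4, 13.9]
ft_force: [-17.2, -8.5, 15.7]
finger_gap: -0.2
```

Run:
```python
from h import *
state()
```

```text
t 17.0 fence uw [-97.7 -32.5] z 28.4 rot [179.95   0.42  13.94] F uw -18.7 -4.3 15.7 q [ -7.   9. 107.  -0.  64.  69.] -0.17858490362162038
```

>>> move_arm --rows '[[[0.001, 0, 0.001, 0, 0, 0], [0.001, 0, 0, 0, 0, 0], [-0.005, 0, 0, 0, 0, 0], [-0.04, 0, 0, 0, 0, 0], [-0.08, 0.0, 0, 0, 0, 0], [-0.09, 0.02, -0.04, 0, 0, 0], [-0.09, 0.06, -0.09, 0, 0, 0], [-0.09, 0.06, -0.09, 0, 0, 0]]]'

```text
time: 17.8
tool_pos: [462.1, -95.8, 123.4]
tcp_rot: [179.7, -0.4, 13.9]
ft_force: [0.6, 0.3, 0.6]
finger_gap: 0.2
```

```bash
python3 - <<'E'
from h import *
state();snap('top','t11.png')
E
python3 edge.py
```

```text
t 17.8 fence uw [-181.8  -95.5] z 123.4 rot [179.71  -0.4   13.89] F uw 0.7 0.1 0.6 q [-18.  -8. 113.  -0.  74.  58.] 0.19027296104509134
fence top-front edge (full, first image)
  slope deg -0.78 u at w=6 -0.86 res 0.29
fence base edge
  slope deg -0.94 u at w=6 0.92 res 0.39
block top back edge
  slope deg -0.76 u at w=6 -87.19 res 0.08
block base back edge
  slope deg -0.64 u at w=6 -86.54 res 0.25
```

View pics/t11.png

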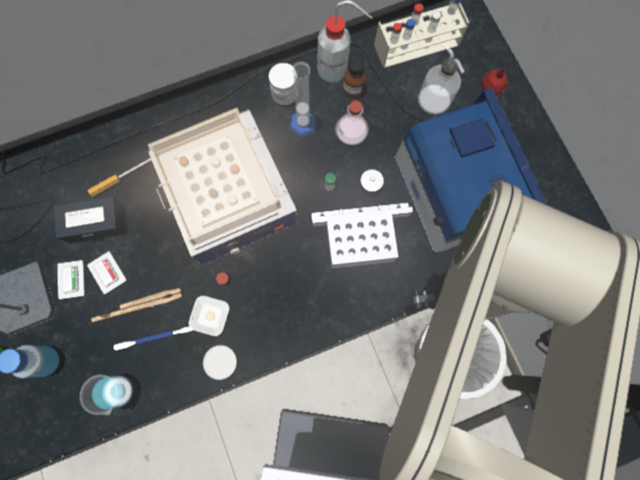

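Block and fence edges now agree to 0.02° at the top edge, and the distance is 86.3 mm against 86 nominal. I'll give one last centred press to make sure it is seated.

Run:
```python
from h import *
print(row(-140,-4,60,14.3),row(-98,-4,20,14.3))
```

```text
[0.042, -0.0903, 0.0613, 0.2, -0.31, -0.45] [0.0838, -0.0902, 0.1015, 0.2, -0.31, -0.45]
```

>>> move_arm --rows '[[[0.0, -0.045, 0, 0, 0, -0.4], [0.02, -0.09, 0.04, 0, 0, -0.4], [0.04, -0.09, 0.08, 0, 0, -0.4], [0.05, -0.09, 0.101, 0, 0, -0.4], [0.065, -0.09, 0.101, 0, 0, -0.4], [0.076, -0.09, 0.101, 0, 0, -0.4], [0.081, -0.09, 0.101, 0, 0, -0.4], [0.083, -0.09, 0.101, 0, 0, -0.4], [0.085, -0.09, 0.101, 0, 0, -0.4], [0.086, -0.09, 0.101, 0, 0, -0.4], [0.087, -0.09, 0.101, 0, 0, -0.4], [0.087, -0.09, 0.101, 0, 0, -0.4]]]'

```text
time: 19.1
tool_pos: [521.4, 15.4, 17.4]
tcp_rot: [180.0, 0.1, 14.4]
ft_force: [-5.6, -1.9, 4.9]
finger_gap: -0.4
```

>>> move_arm --rows '[[[0.001, 0, 0, 0, 0, 0], [0.001, 0, 0, 0, 0, 0]]]'

```text
time: 19.3
tool_pos: [521.4, 15.4, 17.3]
tcp_rot: [-180.0, 0.2, 14.4]
ft_force: [-10.8, -2.8, 8.9]
finger_gap: -0.2
```

>>> move_arm --rows '[[[0.001, 0, 0, 0, 0, 0], [0.002, 0, 0, 0, 0, 0], [0.002, 0, 0, 0, 0, 0], [0, 0, 0, 0, 0, 0], [-0.01, 0, 0, 0, 0, 0], [-0.05, 0, 0, 0, 0, 0], [-0.08, 0.02, -0.04, 0, 0, 0], [-0.09, 0.06, -0.09, 0, 0, 0], [-0.09, 0.1, -0.13, 0, 0, 0], [-0.09, 0.1, -0.15, 0, 0, 0], [-0.09, 0.1, -0.15, 0, 0, 0], [-0.09, 0.1, -0.15, 0, 0, 0]]]'

```text
time: 20.5
tool_pos: [461.5, -103.8, 168.5]
tcp_rot: [179.9, -0.2, 14.3]
ft_force: [-1.4, 0.1, -0.5]
finger_gap: 0.1
```

```bash
python3 edge.py
python3 - <<'E'
from h import *
state();s=snap('top','t12.png'); crop(s,'c12.png')
import pickle
a=pickle.load(open('s0.pkl','rb'))[0]['color'].astype(int)
d=np.abs(a-s['color'].astype(int)).max(2)
for n,(x,y) in dict(vial=(330,182),cruc=(372,181),stop=(222,279),boat=(209,316),petri=(220,363),fenceL=(315,217)).items(): print(n,d[y-15:y+15,x-15:x+15].max())
E
```

```text
fence top-front edge (full, first image)
  slope deg -0.78 u at w=6 -0.86 res 0.29
fence base edge
  slope deg -0.94 u at w=6 0.92 res 0.39
block top back edge
  slope deg -0.76 u at w=6 -87.18 res 0.08
block base back edge
  slope deg -0.61 u at w=6 -86.48 res 0.25
t 20.55 fence uw [-184.9 -102.2] z 166.9 rot [-1.7999e+02 -1.0000e-02  1.4370e+01] F uw -0.3 0.9 -0.9 q [-19. -10. 110.   0.  80.  57.] 0.11401435230070778
vial 15
cruc 19
stop 4
boat 4
petri 4
fenceL 186
```

View pics/c12.png

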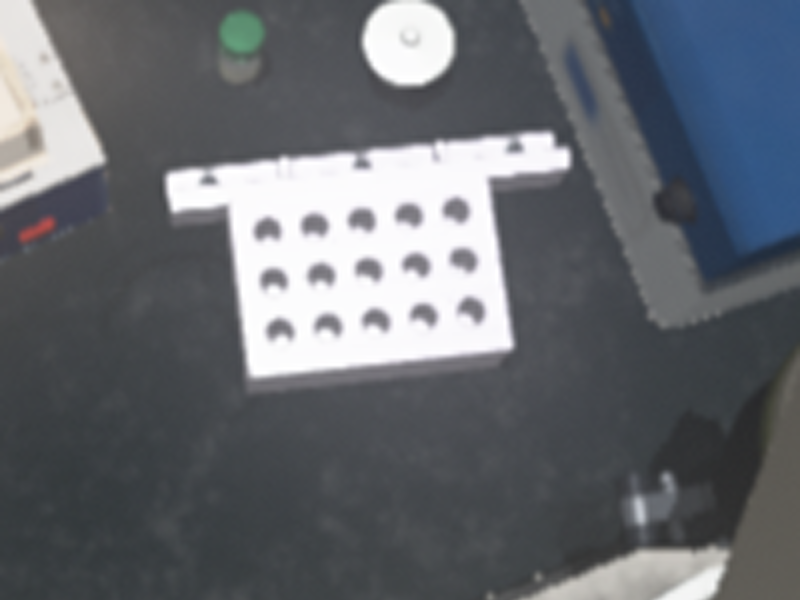

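The picture shows the block flat on the fence, with its ends at x = 230 and 490 px inside the fence ends at 168 and 570 px. The hand is clear at lower right and the small things haven't moved. The fenceL difference is just the block itself coming into that window.

```bash
python3 -c "
from h import *
print(hand_in())"
```

```text
the job is handed in; nothing more can be done
None
```

The block now lies with a long side flat against the fence. I handed the job in at about 20.6 s; no verdict was reported.

**What I did:** I pushed first at the near right-hand corner of its end. Then I pushed on the left long side near the near corner, which turned it about 70° while it stayed clear of the fence. Last, I pushed it home with both fingertips and seated it with shut fingers. The hand is clear, at about 167 mm height.

**Last checks:**
- **Flatness:** the top edges of block and fence agree to 0.02°. The base edges, which are noisier, differ by about 0.3°.
- **Distance:** the block's back face is 86.3 mm from the fence by the top edges and 87.4 mm by the base edges, against 86 mm nominal. That is within the roughly 2 mm camera calibration. The final press met rising force (10.8 N at the last reading, then 2 mm further) with no visible movement.
- **Ends:** both ends of the block lie about 28 to 40 mm inside the fence ends.
- **Small things:** the vial, crucible, stopper, weigh boat and petri dish show no movement in the pictures from before and after.

**Check that failed along the way:** after the first seating push the block was still about 0.6° skewed, with roughly 1.5 mm open at its right end. I pushed again on the right half and then at the centre to close it. The highest wrist force I read was about 28 N, against the 120 N limit.

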